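# Put the kiln furniture away by kind

### The job

The kiln has been unloaded and four pieces of its furniture lie mixed on the bench: put each into the tray that already holds one of its kind (long prop, short props, stilt), flat on the tray's floor and not on top of or leaning on anything, the props lying the same way as the one already there. The ceramic chips, so set each piece down and do not drop it, and leave the pieces already in the trays where they are.

Things in the scene. Friction and masses are not known exactly. Their poses are not given: they have to be found in the camera images.
- long_prop: Kiln prop: a square bar of buff fired ceramic, 120 mm long, 32 x 32 mm in section, a dark bore showing at each end. Lies loose on the bench in front of the trays at the start; its place and the way it points vary. Origin at the middle of the bar, x axis along its length, so 16 mm above what it lies on. 200 g or so.
- short_prop_a: Kiln prop: a square bar of buff fired ceramic, 60 mm long, 32 x 32 mm in section, a dark bore showing at each end. Lies loose on the bench in front of the trays at the start; its place and the way it points vary. One of a like pair. Origin at the middle of the bar, x axis along its length, so 16 mm above what it lies on. 100 g or so.
- short_prop_b: Kiln prop: a square bar of buff fired ceramic, 60 mm long, 32 x 32 mm in section, a dark bore showing at each end. Lies loose on the bench in front of the trays at the start; its place and the way it points vary. The other of the pair. Origin at the middle of the bar, x axis along its length, so 16 mm above what it lies on. 100 g or so.
- stilt: Three-pointed stilt, buff ceramic, 40 g: a flat Y of arms 10 mm wide, 12 mm high, a point up and down at each end; 22 mm high over all, arms reach 34 mm from the centre, hub 20 mm across. Loose on the bench; place and turn vary. Origin at its middle, 11 mm above what it stands on; z upright (alike both ways up), arms along x and at 120 deg either side. Pinch across one arm, 18 mm out.
- tray_long: Open black tray, fixed, 170 x 170 mm outside, 42 mm high, walls and floor 6 mm thick (158 x 158 mm inside), 12 mm of lip round the rim; one of three alike, known by the long kiln prop already in it. Origin at the centre of its underside, z up, x and y along its sides. The free floor is on its +y side.
- tray_short: Open black tray, fixed, 170 x 170 mm outside, 42 mm high, walls and floor 6 mm thick (158 x 158 mm inside), 12 mm of lip round the rim; one of three alike, known by the short kiln prop already in it. Origin at the centre of its underside, z up, x and y along its sides. The free floor is on its -y side.
- tray_stilt: Open black tray, fixed, 170 x 170 mm outside, 42 mm high, walls and floor 6 mm thick (158 x 158 mm inside), 12 mm of lip round the rim; one of three alike, known by the stilt already in it. Origin at the centre of its underside, z up, x and y along its sides. The free floor is on its +x and +y side.
- kept_long: Kiln prop: a square bar of buff fired ceramic, 120 mm long, 32 x 32 mm in section, a dark bore showing at each end. Already in its tray, lying flat along the tray's x axis near the -y wall; stays there. Origin at the middle of the bar, x axis along its length, so 16 mm above what it lies on. 200 g or so.
- kept_short: Kiln prop: a square bar of buff fired ceramic, 60 mm long, 32 x 32 mm in section, a dark bore showing at each end. Already in its tray, lying flat along the tray's x axis near the +y wall; stays there. Origin at the middle of the bar, x axis along its length, so 16 mm above what it lies on. 100 g or so.
- kept_stilt: Three-pointed stilt, buff ceramic, 40 g: a flat Y of arms 10 mm wide, 12 mm high, a point up and down at each end; 22 mm high over all, arms reach 34 mm from the centre, hub 20 mm across. In its tray towards the -x, -y corner; stays. Origin at its middle, 11 mm above what it stands on; z upright (alike both ways up), arms along x and at 120 deg either side. Pinch across one arm, 18 mm out.
Not all that is in view belongs to the job. Leave any red look-alike of the stilt alone. Leave any pink look-alike of the long_prop alone.

How it is judged:
By the outcome, as a careful person would: the job done as asked, in the order asked, and still so for the second after the job is handed in, with the robot touching nothing.
It also fails if it takes over 120 s, if anything falls off the work surface, if the arm or the gripper's body presses on something with over 40 N, if the wrist force passes 120 N, or if a joint passes its speed limit or range.

### The arm

A 6-joint arm with a two-finger parallel gripper is mounted at the origin on the work surface. World frame = base frame: x ahead of the robot, y to its left, z up, the work surface at z = 0. Lengths are in m, angles in degrees, forces in N, time in s.
With the tool pointing down it reaches from about 0.325 to 0.85 m from the base axis. Payload 15.5 kg.
Tool frame: the origin (TCP) lies midway between the tips of the shut fingers; the grasp point (between the pads) lies 19 mm behind it; z points along the fingers, y is the line along which they close (so a half turn about z gives the same grasp; the last joint's range is limited). The gripper opens to 91 mm and grips with 3 to 60 N. Pads are 32 mm wide; open, the fingers measure 118 mm over their backs; the gripper's body (76 mm by 178 mm) begins 60 mm behind the grasp point.
Start: joints at [-5.472, 28.281, 77.091, -0, 74.628, -5.472], TCP at [0.625, 0, 0.214] pointing down, gripper open.
Joint ranges: [-166.48, 166.48], [-47.26, 123.95], [12.59, 153.08], [-70.14, 250.14], [6.76, 159.57], [-176.63, 176.63]. Speed limits (degrees/s): [108.29, 108.29, 147.25, 172.46, 172.46, 172.46].

### API

Orientations are given as a 3x3 rotation matrix whose columns are the frame's x, y, z axes.
In Python, from bench import ctrl gives the robot as it stands. The module is installed in compiled form; this text tells all that it offers. Calls block until the motion is done:
- ctrl.goto(position, orientation): joint-space move of the TCP to a pose.
- ctrl.move_l(position, vel=0.15, ori=None, contact_N=None): straight line of the TCP; ori=None keeps the orientation; vel is the mean speed in m/s. With contact_N (N) it stops when the force on the tool has changed by that much, and returns True; else False.
- ctrl.movej(angles): joint-space move.
- ctrl.command_gripper(opening): opening from 0.0 (shut) to 1.0 (fully open); the grip force is fixed at half the most; returns when the fingers have stopped.
- ctrl.sleep(seconds).
- ctrl.ik(position, orientation): joint angles nearest the present ones, or None.
- ctrl.read_camera(name): name is "scene" or "side" or "wrist"; returns the picture (480x640x3 uint8, blue, green, red); there is no depth.
- ctrl.camera_params(name): a dict with "fx", "fy", "cx", "cy" (pixels), "D" ([k1, k2, p1, p2, k3] as OpenCV has them; the pictures are not rectified), "pose" (4x4, takes a point from camera to world coordinates); the wrist camera has in their place "T_tool_cam" (4x4, takes a point from camera to tool coordinates, whose origin is the TCP and whose axes are the flange's). Camera axes: x right, y up, looking along -z (the intrinsics and any distortion apply to the point x, -y, -z); pixel columns grow to the right and rows downward; lengths in m; the calibration is good to about 2 mm. A picture is of the moment at which its call begins: read the wrist's pose just before it. camera_params takes no time and is no camera call.
A pose or a line that the arm cannot do raises ctrl.MotionError and nothing moves.
- ctrl.sign_off(): hands the job in; it is judged then, once.
Readings, each from a call of its own:
- ctrl.current_t(): time.
- ctrl.current_q(): joint angles.
- ctrl.current_dq(): joint speeds.
- ctrl.current_effort(): joint torques, N m.
- ctrl.current_tool_pos(): TCP position.
- ctrl.current_eef_rot(): TCP orientation.
- ctrl.current_contact_force(): force on the tool from outside, world axes, zero at the start.
- ctrl.current_wrist_torque(): the same for the moment, N m.
- ctrl.current_grip_width(): opening from 0.0 (shut) to 1.0 (fully open).
- ctrl.current_grasp_force(): force on a finger pad.
Only numpy, scipy, OpenCV 4.12 (cv2) and the standard library are available. Lean on these libraries where they do the work, as an engineer would, in place of code of your own. Each camera call takes 0.05 s, during which the arm holds its last target. There are 200 camera calls.

## Working session

There is one attempt and no reset: what is moved stays moved. The work goes in short steps, each a Python script; the robot and the scene stay as the last script left them, time stands still between calls to the robot, and variables do not carry over. Pictures are saved under pics/ and viewed, at most 14 in all, crops included, and the job is handed in when it is done.

```bash
mkdir -p pics
python3 - <<'E'
from bench import ctrl
import cv2
for n in ("scene","side","wrist"):
    cv2.imwrite(f"pics/{n}0.png",ctrl.read_camera(n)); p=ctrl.camera_params(n); print(n,{k:(v.round(3).tolist() if hasattr(v,'round') and hasattr(v,'tolist') else v) for k,v in p.items()})
E
```

```text
scene {'fx': 595.0880742799854, 'fy': 595.0880742799854, 'cx': 324.39092283111466, 'cy': 240.06096417964704, 'D': [0.062, 0.0, 0.0, 0.0, 0.0], 'pose': [[0.239, -0.549, 0.801, 1.368], [0.971, 0.148, -0.189, -0.269], [-0.015, 0.823, 0.568, 0.639], [0.0, 0.0, 0.0, 1.0]]}
side {'fx': 618.0754433715285, 'fy': 618.0754433715285, 'cx': 315.0126823492677, 'cy': 238.22467050231205, 'D': [-0.048, 0.0, 0.0, 0.0, 0.0], 'pose': [[0.82, 0.435, -0.371, 0.109], [-0.572, 0.607, -0.553, -0.605], [-0.016, 0.665, 0.746, 0.833], [0.0, 0.0, 0.0, 1.0]]}
wrist {'fx': 419.19154902738217, 'fy': 419.19154902738217, 'cx': 321.6768885699521, 'cy': 233.86836799058867, 'D': [-0.042, 0.0, 0.0, 0.0, 0.0], 'T_tool_cam': [[0.0, 0.959, 0.285, 0.08], [1.0, -0.0, -0.001, -0.0], [-0.001, 0.285, -0.959, -0.17], [0.0, 0.0, 0.0, 1.0]]}
```

View pics/scene0.png

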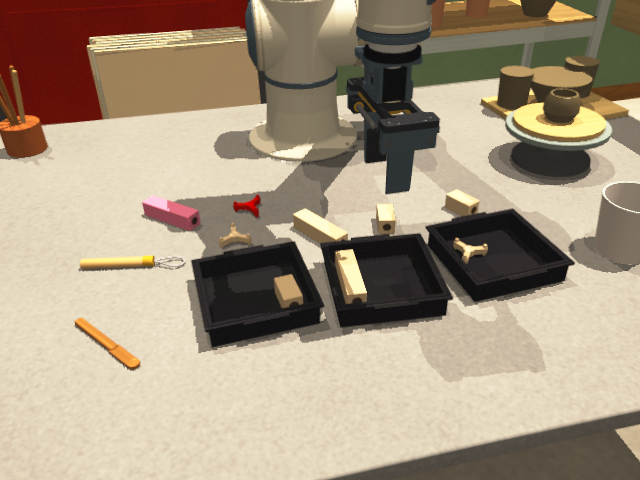

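View pics/side0.png

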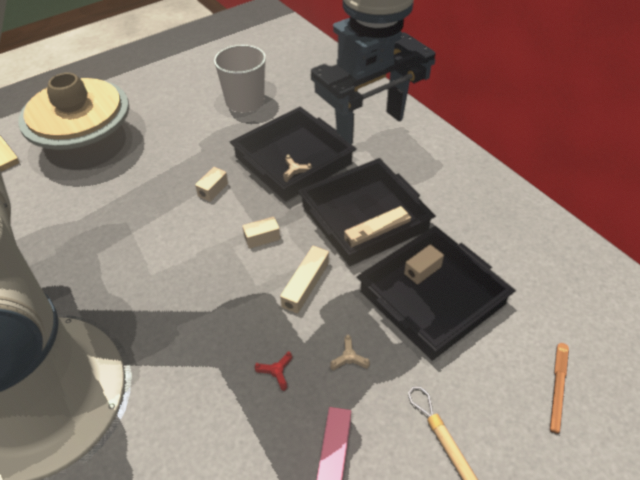

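The scene shows the long prop (320,227), two short props (386,218) and (462,203), and a tan stilt (236,236). The red stilt (248,205) and pink bar (170,212) are decoys. The trays are short (255,290), long (385,278) and stilt (497,252).

```bash
cat > h.py <<'E'
from bench import ctrl
import cv2, numpy as np
def wpose():
    T=np.eye(4); T[:3,:3]=ctrl.current_eef_rot(); T[:3,3]=ctrl.current_tool_pos(); return T
def cast(name,px,z,Tt=None):
    p=ctrl.camera_params(name); K=np.array([[p['fx'],0,p['cx']],[0,p['fy'],p['cy']],[0,0,1]])
    u=cv2.undistortPoints(np.array(px,float).reshape(-1,1,2),K,np.array(p['D'],float)).reshape(-1,2)
    P=np.array(p['pose']) if 'pose' in p else Tt@np.array(p['T_tool_cam'])
    d=np.c_[u[:,0],-u[:,1],-np.ones(len(u))]@P[:3,:3].T; o=P[:3,3]
    return (o+d*((z-o[2])/d[:,2])[:,None])[:,:2]
def R(yaw):  # tool down; yaw of tool x axis; closing (y) axis is yaw-90
    c,s=np.cos(np.radians(yaw)),np.sin(np.radians(yaw))
    return np.array([[c,s,0],[s,-c,0],[0,0,-1.]])
E
python3 - <<'E'
from h import *
print(ctrl.current_eef_rot())
s=[(320,227),(386,216),(462,203),(236,240),(248,206),(170,212)]
print(cast('scene',s,.02).round(3).tolist())
print(cast('side',[(305,278),(262,232),(212,182),(349,354),(275,370),(335,450)],.02).round(3).tolist())
print('trays',cast('scene',[(194,262),(290,245),(321,317),(211,338),(323,238),(420,236),(447,313),(337,320),(428,222),(515,212),(570,264),(478,294)],.042).round(3).tolist())
E
```

```text
[[-4.60562139e-05  9.99999639e-01 -8.48053527e-04]
 [ 9.99999995e-01  4.61314781e-05  8.87299829e-05]
 [ 8.87690729e-05 -8.48049436e-04 -9.99999636e-01]]
[[0.451, -0.062], [0.447, 0.071], [0.44, 0.232], [0.453, -0.221], [0.339, -0.183], [0.322, -0.334]]
[[0.449, -0.066], [0.445, 0.065], [0.435, 0.232], [0.421, -0.225], [0.315, -0.183], [0.316, -0.334]]
trays [[0.532, -0.298], [0.525, -0.133], [0.72, -0.124], [0.723, -0.286], [0.519, -0.072], [0.558, 0.096], [0.759, 0.059], [0.733, -0.103], [0.519, 0.126], [0.529, 0.294], [0.698, 0.3], [0.73, 0.123]]
```

View pics/wrist0.png

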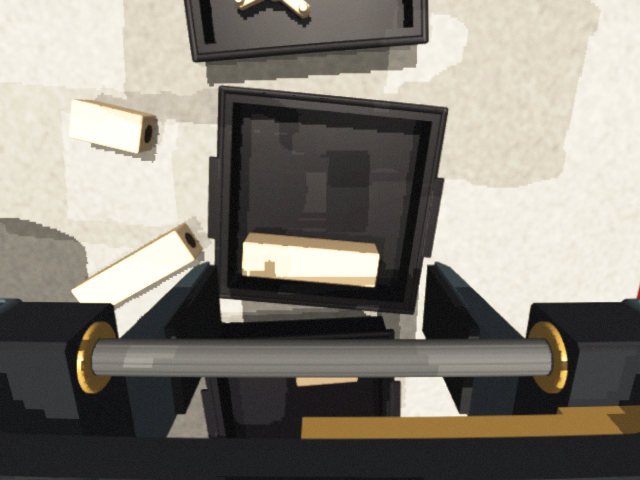

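The wrist view shows the long tray (330,200) with its kept prop along world x near the -y wall, tray slightly turned. Next I take three overhead survey pictures.

Run:
```python
from h import *
for i,y in enumerate((-.42,-.2,.06)):
    ctrl.goto([.56,y,.25],R(90)); ctrl.sleep(.2)
    T=wpose(); im=ctrl.read_camera('wrist'); cv2.imwrite(f'pics/w{i}.png',im); np.save(f'w{i}.npy',T)
ims=[cv2.imread(f'pics/w{i}.png')[:330] for i in range(3)]
v=cv2.resize(np.vstack(ims[:2]),(640,600)); 
hsv=cv2.cvtColor(ims[0],cv2.COLOR_BGR2HSV)
cv2.imwrite('pics/v01.png',np.vstack([im[:300] for im in ims[:2]])); cv2.imwrite('pics/v2.png',ims[2])
print(ctrl.current_t())
```

```text
4.375
```

View pics/v01.png

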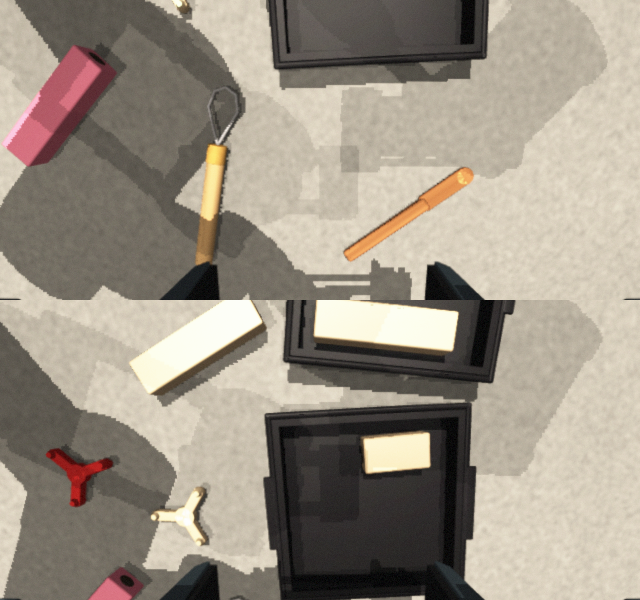

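View pics/v2.png

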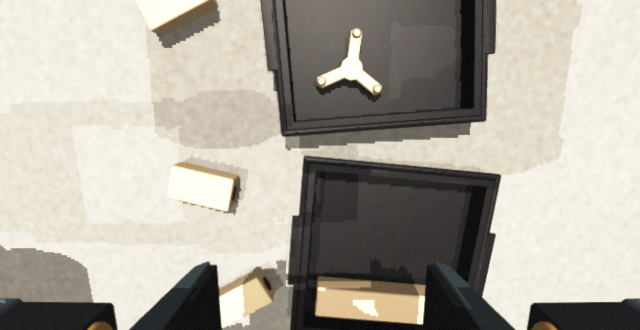

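Here the target stilt is at (185,217) of w1; the red one, (78,175), is the decoy. Kept short is at (397,152) of w1, kept stilt at (352,68) of w2. Two more views centre the remaining pieces, and then I'll segment.

Run:
```python
from h import *
for i,y in ((3,.17),(4,-.10)):
    ctrl.goto([.56,y,.25],R(90)); ctrl.sleep(.2)
    T=wpose(); im=ctrl.read_camera('wrist'); cv2.imwrite(f'pics/w{i}.png',im); np.save(f'w{i}.npy',T)
cv2.imwrite('pics/v34.png',np.vstack([cv2.imread(f'pics/w{i}.png')[:300] for i in (3,4)]))
for i in range(1,5):
    im=cv2.imread(f'pics/w{i}.png'); T=np.load(f'w{i}.npy'); im[262:]=0
    h=cv2.cvtColor(im,cv2.COLOR_BGR2HSV)
    m=cv2.inRange(h,(8,28,150),(32,140,255))
    b=im.astype(int); m&=((b[...,2]-b[...,0]>30)&(b[...,2]>225)).astype(np.uint8)*255
    m=cv2.morphologyEx(m,cv2.MORPH_OPEN,np.ones((3,3)))
    for c in cv2.findContours(m,0,2)[0]:
        if cv2.contourArea(c)<250: continue
        w=cast('wrist',cv2.boxPoints(cv2.minAreaRect(c)),.032,T)
        e=w[1]-w[0],w[2]-w[1]; l=[np.linalg.norm(k) for k in e]; k=e[int(l[1]>l[0])]
        print(i,np.array(cv2.minAreaRect(c)[0]).round(),w.mean(0).round(4),(np.array(l)*1e3).round(),round(np.degrees(np.arctan2(k[1],k[0]))%180,1),cv2.contourArea(c))
```

```text
1 [397. 152.] [ 0.6294 -0.1588] [59. 31.] 5.6 1996.0
3 [344. 187.] [0.5812 0.1795] [48. 22.] 49.9 392.5
3 [172. 133.] [0.4246 0.229 ] [42. 31.] 23.4 835.5
4 [348. 156.] [ 0.5848 -0.0593] [34. 11.] 0.2 390.0
```

View pics/v34.png

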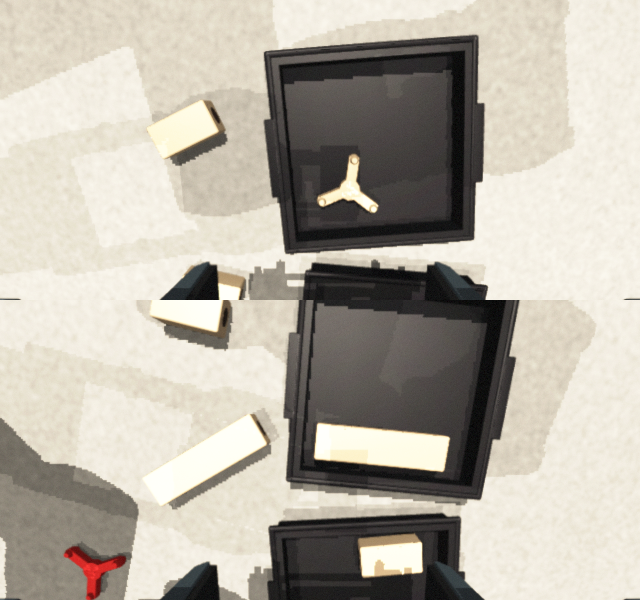

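Run:
```python
from h import *
Ts=[np.load(f'w{i}.npy') for i in range(5)]
def p(i,px,z): return cast('wrist',px,z,Ts[i])
def ang(d): return round(np.degrees(np.arctan2(d[1],d[0])),1)
for n,i,px,z in [('sb',3,[(148,130),(206,101),(222,130),(166,158)],.032),('sa',2,[(176,163),(236,177),(228,211),(168,197)],.032),
 ('long',4,[(143,182),(246,113),(267,142),(165,205)],.032),('klong',4,[(316,124),(449,135),(446,171),(314,160)],.038),('kshort',1,[(362,137),(430,132),(431,167),(364,173)],.038),
 ('tstilt',3,[(265,52),(477,36),(475,240),(287,252)],.042)]:
    w=p(i,px,z); print(n,w.mean(0).round(4),[int(np.linalg.norm(w[k]-w[k-1])*1e3) for k in range(4)],ang(w[1]-w[0]),ang(w[2]-w[3]))
for n,w in [('tlong',np.r_[p(2,[(306,158),(499,176)],.042),p(4,[(480,199),(287,182)],.042)]),('tshort',np.r_[p(1,[(265,114),(470,104)],.042),p(0,[(487,57),(275,68)],.042)])]:
    print(n,w.mean(0).round(4),[int(np.linalg.norm(w[k]-w[k-1])*1e3) for k in range(4)],ang(w[1]-w[0]),ang(w[2]-w[3]))
print('stilt c,tips',p(1,[(185,217)],.017).round(4),p(1,[(153,217),(200,190),(203,242)],.02).round(4))
print('kstilt',p(3,[(349,189)],.023).round(4),p(3,[(354,160),(321,202),(373,209)],.026).round(4))
```

```text
sb [0.4367 0.2322] [28, 60, 28, 59] 24.3 24.9
sa [0.448  0.0696] [33, 56, 33, 57] -13.6 -13.8
long [ 0.4515 -0.0642] [28, 117, 31, 115] 31.8 30.5
klong [ 0.6141 -0.0511] [31, 119, 32, 121] -4.3 -4.5
kshort [ 0.6279 -0.1582] [32, 60, 31, 61] 4.2 5.2
tstilt [0.6091 0.2138] [178, 178, 179, 179] 4.2 3.7
tlong [6.259e-01 1.000e-04] [180, 176, 179, 178] -5.2 -4.9
tshort [ 0.6054 -0.2099] [180, 178, 179, 180] 2.8 3.2
stilt c,tips [[ 0.4241 -0.2232]] [[ 0.3931 -0.2223]
 [ 0.4422 -0.1955]
 [ 0.4409 -0.2484]]
kstilt [[0.5865 0.1761]] [[0.5905 0.204 ]
 [0.5596 0.164 ]
 [0.6098 0.1571]]
```

Positions agree between views, so I'll act. Long prop first.

```bash
cat >> h.py <<'E'
def best(xy,z,yaws):
    q0=np.array(ctrl.current_q()); c=[(abs(np.array(q)-q0).max(),y) for y in yaws if (q:=ctrl.ik([*xy,z],R(y))) is not None]
    return min(c)[1]
def pick(xy,yaw,z=.005,op=.75):
    ctrl.goto([*xy,.13],R(yaw)); ctrl.command_gripper(op)
    ctrl.move_l([*xy,.03]); ctrl.move_l([*xy,z],vel=.05,contact_N=8)
    ctrl.command_gripper(0.); print('width mm',ctrl.current_grip_width()*91,'F',ctrl.current_grasp_force(),'z',ctrl.current_tool_pos()[2])
    ctrl.move_l([*xy,z+.01],vel=.04); ctrl.move_l([*xy,.13]); print('lifted',ctrl.current_grip_width()*91)
def place(xy,yaw,z=.011,op=.5):
    ctrl.goto([*xy,.13],R(yaw)); ctrl.move_l([*xy,z+.008]); ctrl.sleep(.3)
    print('contact',ctrl.move_l([*xy,z-.003],vel=.012,contact_N=3),'z',ctrl.current_tool_pos()[2])
    ctrl.command_gripper(op); ctrl.move_l([*xy,z+.02],vel=.05); ctrl.move_l([*xy,.14]); print('t',ctrl.current_t())
def local(c,yaw,l):
    a=np.radians(yaw); return np.array(c)+[np.cos(a)*l[0]-np.sin(a)*l[1],np.sin(a)*l[0]+np.cos(a)*l[1]]
E
python3 - <<'E'
from h import *
p=local((.6259,.0001),-4.8,(0,.028))
y=best(p,.13,(-4.6,175.4)); pick((.4515,-.0642),31.2+(y+4.6)); place(p,y)
T=wpose(); print(y)
E
```

```text
width mm 31.71213648518174 F 29.659398794174194 z 0.005044673206219506
lifted 31.69801478316636
contact True z 0.0110717677074899
t 16.8667
175.4
```

Run:
```python
from h import *
for src,sy,l in (((.448,.0696),-13.7,(.037,-.024)),((.4367,.2322),24.6,(-.037,-.024))):
    p=local((.6054,-.2099),3.2,l)
    y=best(p,.13,(4.,184.)); pick(src,sy+y-4); place(p,y)
ctrl.goto([.56,-.15,.25],R(90)); ctrl.sleep(.2)
cv2.imwrite('pics/w5.png',ctrl.read_camera('wrist')); np.save('w5.npy',wpose())
```

```text
width mm 31.85917344075177 F 30.000557899475098 z 0.005063830572480395
lifted 31.724821692218804
contact True z 0.01106855158367033
t 26.675
width mm 31.955958839924577 F 30.000507831573486 z 0.005093202013520745
lifted 32.05888994549112
contact True z 0.011035771014845947
t 37.9833
```

View pics/w5.png

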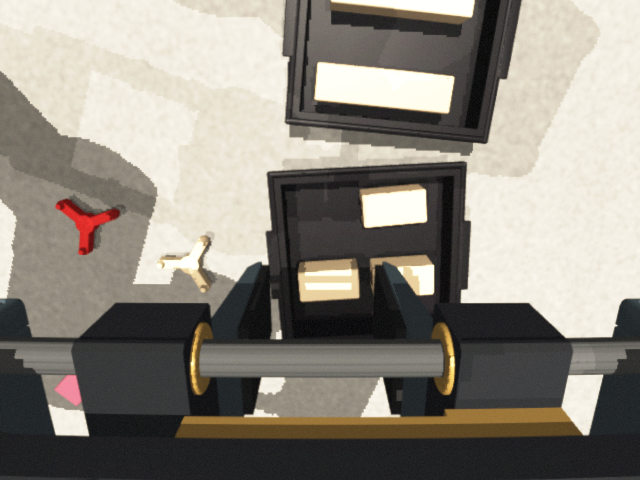

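The props lie flat: long at (384,88), shorts at (328,280) and (405,275), clear of the kept pieces. The stilt candidates here are tan (188,263) and red (88,225). The tan one fits "buff ceramic". I'll confirm it close up.

Run:
```python
from h import *
ctrl.goto([.42,-.30,.16],R(90)); ctrl.sleep(.2)
T=wpose(); im=ctrl.read_camera('wrist'); np.save('w6.npy',T)
b=im.astype(int); 
cv2.imwrite('pics/w6.png',im); cv2.imwrite('pics/w6c.png',cv2.resize(im[100:330,160:480],None,fx=2.4,fy=2.4))
```

```text
(no output)
```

View pics/w6c.png

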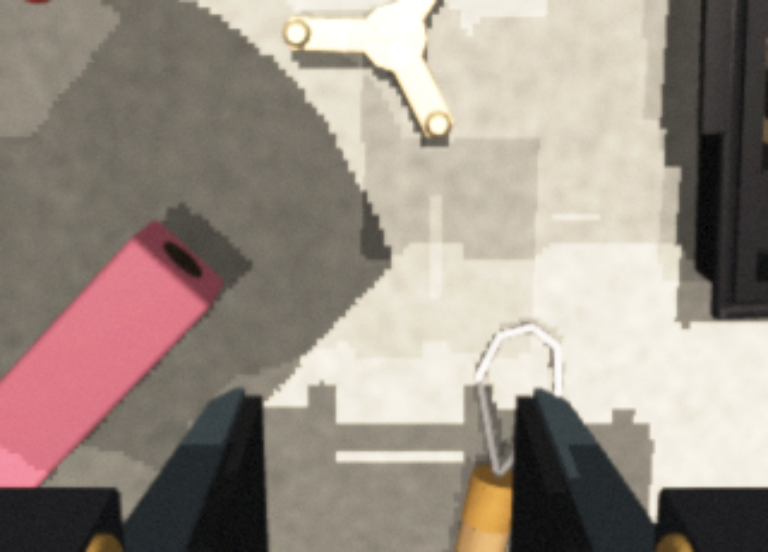

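The crop shows the buff stilt (hub at (396,36), tip points at (297,33) and (438,124)); the red one is out to the upper left. It is the right piece, so I'll pick it.

Run:
```python
from h import *
T=np.load('w6.npy')
c=cast('wrist',[(325,115)],.017,T)[0]; t=cast('wrist',[(283.75,113.75),(342.5,151.7)],.021,T)
print(c,t,np.linalg.norm(t-c,axis=1))
a0=np.degrees(np.arctan2(*(t[0]-c)[::-1])); a2=np.degrees(np.arctan2(*(t[1]-c)[::-1])); print(a0,a2)
a=((a0%360)+(a2+240)%360)/2; a=a if abs((a0%360)-a)<10 else a0
u=np.array([np.cos(np.radians(a)),np.sin(np.radians(a))]); print('arm',a)
C=(c+np.array([.4254,-.2221]))/2; g=C+.024*u
p=local((.6091,.2138),4,(.040,.034))+.024*u
y=best(p,.13,(a,a+180)); pick(g,y,z=.003,op=.4); place(p,y,z=.009,op=.35)
ctrl.goto([.56,.13,.25],R(90)); ctrl.sleep(.2)
cv2.imwrite('pics/w7.png',ctrl.read_camera('wrist')[:330])
```

```text
[ 0.42346738 -0.22296382] [[ 0.39402214 -0.2220779 ]
 [ 0.43630343 -0.24879492]] [0.02945857 0.02884458]
178.2766697517984 -63.57621090399877
arm 177.3502294238998
width mm 9.912394218827277 F 30.06330232383334 z 0.003093836104106861
lifted 9.567775648204805
contact True z 0.009064764993763307
t 51.8
```

View pics/w7.png

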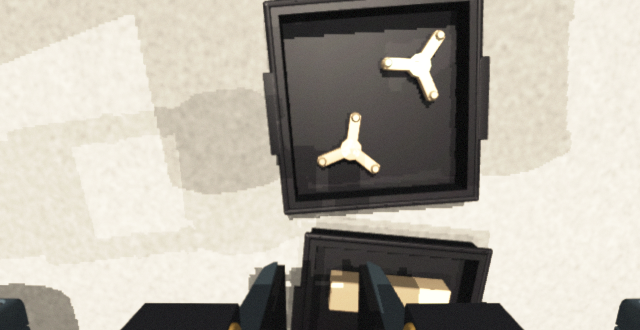

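The stilt stands at (420,67), clear of the kept one at (352,147). One last overall check.

Run:
```python
from h import *
ctrl.goto([.5,.25,.3],R(90)); ctrl.sleep(.2)
cv2.imwrite('pics/s1.png',cv2.resize(ctrl.read_camera('side')[100:370,220:540],None,fx=2.2,fy=2.2))
```

```text
(no output)
```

View pics/s1.png

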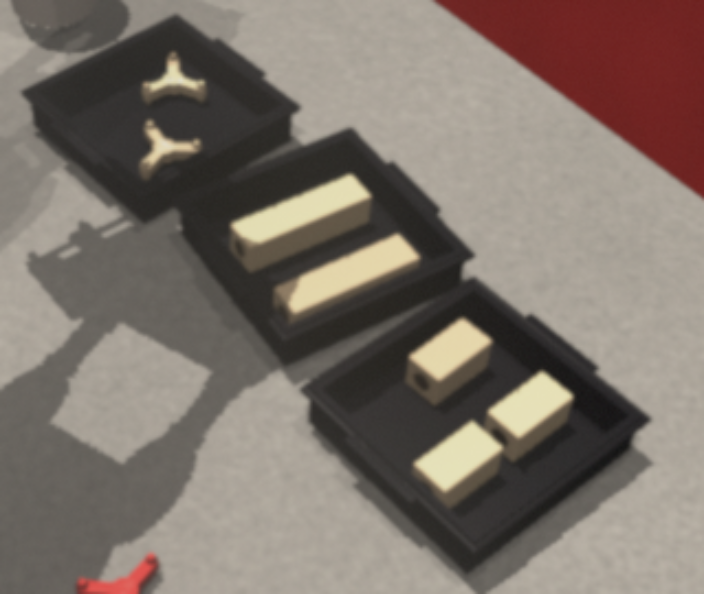

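All pieces lie flat, separate and parallel to their kind: stilts at (175,80) and (170,148), long props at (300,222) and (345,278), short props at (450,360), (530,413) and (458,463).

```bash
python3 -c "
from h import *
print(ctrl.sign_off(),ctrl.current_t())"
```

```text
the job is handed in; nothing more can be done
the job is handed in; nothing more can be done
```

I put all four pieces into their matching trays, each set down gently and lying flat and clear of the others, left the look-alikes alone, and handed the job in at about 53 s of the 120 s allowed.

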